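# Set the blue boring head on the presetting stand, cutter towards the dial gauge

## Task

Take the boring head with the blue cap and set it upright in the round recess of the presetting stand, turned so that its brass-tipped cutter points straight along the orange line at the dial gauge's plunger. Set it down gently, do not drop it, let go, and leave the red and yellow heads where they stand.

Things in the scene. Friction and masses are not known exactly. Their poses are not given: they have to be found in the camera images.
- blue_mid (a point): on the axis of the blue-capped head, half-way up, 45 mm above its foot. Loose, upright, 90 mm tall, 0.3-0.6 kg: foot disc 54 mm across, 12 high; smooth round body 34 across to grip, blue cap; thin blue collar 41 across, 12-20 mm up. One brass-tipped cutter arm juts out 10-20 mm above the foot, 14 wide, tip 52 mm from the axis. x: from axis to cutter tip; z: up. Foot on the table at the start
- mark (a point): tip of the dial gauge's plunger, 31 mm up, on the fixed grey stand (plate 225 x 110 x 16 mm; gauge 58 across, top 45 mm up). x: level, along the orange line from the recess centre to the gauge; z: up. Recess centre is 70 mm from here along -x: flat floor 16 mm above the table, 76 mm across, in a steel rim 92 across, 5 high; the cutter clears it. A head standing in it has its middle 61 mm above the table
- red_mid (a point): on the axis of the red-capped head, half-way up: a bystander, same as the blue head but with red cap and collar; same axes
- yellow_mid (a point): on the axis of the yellow-capped head, half-way up: a bystander, same as the blue head but with yellow cap and collar; same axes
There are look-alikes about, which are no part of the job. What is shaped like the part that bears blue_mid but pink, purple or turquoise is not meant.

How it is judged (in metres and radians):
On the way:
1. the blue head is lowered into the recess while still held: upright, over the recess, its foot within 10 mm of the recess's floor (x of blue_mid in the frame of mark between -0.084 and -0.056 m and y of blue_mid in the frame of mark between -0.014 and 0.014 m and z of blue_mid in the frame of mark below 0.04 m and angle between blue_mid's own z axis and vertical below 0.15 rad and contact force between the fingers and blue_head above 0.5 N), for 0.05 s.
At the end, for the whole second after the job is handed in: the blue head stands still and upright (within 3.4 degrees) on the recess floor (foot within 4 mm of it), within 14 mm of its centre each way, the cutter within 15 degrees of pointing along the orange line to the plunger; red and yellow heads within 20 mm of their starts (x of blue_mid in the frame of mark between -0.084 and -0.056 m and y of blue_mid in the frame of mark between -0.014 and 0.014 m and z of blue_mid in the frame of mark between 0.024 and 0.034 m and angle between blue_mid's own z axis and vertical below 0.06 rad and angle between the x axis of blue_mid and the x axis of mark, either way round below 0.262 rad and x of mark in the frame of blue_mid above 0.02 m and linear speed of blue_head below 0.02 m/s and distance of each of red_mid, yellow_mid from where it was at the start of the episode below 0.02 m); the robot touches nothing.
It fails at once if the red or the yellow head is knocked over or moved more than 20 mm (distance of any of red_mid, yellow_mid from where it was at the start of the episode above 0.02 m).
It also fails if it takes over 32 s, if anything falls off the work surface, if the arm or the gripper's body presses on something with over 40 N, if the wrist force passes 120 N, or if a joint passes its speed limit or range.

## Robot

A 6-joint arm with a two-finger parallel gripper is mounted at the origin on the work surface. World frame = base frame: x ahead of the robot, y to its left, z up, the work surface at z = 0. Lengths are in m, angles in degrees, forces in N, time in s.
With the tool pointing down it reaches from about 0.3 to 0.75 m from the base axis. Payload 8.5 kg.
Tool frame: the origin (TCP) lies at the very end of the fingers, on their centre line; the grasp point (between the pads) lies 19 mm behind it; x points along the fingers, y is the direction in which the jaws open and shut, and the axes are right-handed (so a half turn about x gives the same grasp; the last joint's range is limited). The gripper opens to 85 mm and grips with 20 to 120 N. Pads are 22 mm wide; open, the fingers measure 114 mm over their backs; the gripper's body (76 mm by 85 mm) begins 54 mm behind the grasp point. The pads swing forward as they close: fully open they stand 13 mm farther back than shut.
Start: joints at [61.175, 21.807, 74.336, -0, 83.858, -12.336], TCP at [0.156, 0.527, 0.231] pointing down, gripper open.
Joint ranges: [-178.18, 178.18], [-50.72, 133.34], [12.68, 142.11], [-81.47, 261.47], [9.98, 163.14], [-165.26, 165.26]. Speed limits (degrees/s): [136.94, 136.94, 180, 180, 180, 180].

## Interface

Orientations are given as a 3x3 rotation matrix whose columns are the frame's x, y, z axes.
In Python, from rig import sensors, cams, env gives the robot as it stands.
- The arm moves only by the shell command python3 -m crank 'ROWS' [FORCE]. ROWS is a JSON object of lists of equal length, an entry for each row: "hand": the closure in counts, from 0 (fully open) to 255 (shut); "translation": the shift along the tool's x, y, z in m, a list of three; "dr": the turn, a rotation vector about the tool's x, y, z in rad, a list of three. A call has 1 to 5 rows; each row is the pose to reach, as a shift and turn from the pose commanded when the call began, along the tool's axes at that moment; what a row does not reach only later rows make up. A row lasts 1/10 s, in which the tool goes at most 50 mm and 8.59 degrees, less where a joint would pass 70% of its speed; a pose out of reach is approached as far as the arm can. A call with a gripper value outside its range is refused whole. The fingers move at their own pace and stop on an object; FORCE is the grip in N (left out, the last holds). Time passes only in rows, so rows that repeat a pose let the fingers close. It gives the time, the measured TCP pose, the force and the opening at its end, in the units of the state.
- sensors.observe(): the state, without advancing time (a new reading comes with each control period).
- cams.get_image(name): name is "scene" or "top" or "wrist"; returns (picture, depth): 480x640x3 uint8, blue, green, red; 480x640 float32, m along the optical axis (not along the pixel's ray), 0 where there is no reading.
- cams.calibration(name): a dict with "vertical_fov" (degrees; the focal length in pixels is half the picture's height over the tangent of half this angle, whatever the lens; pixels are square), "cx", "cy" (the principal point, pixels), "extrinsics" (4x4, takes a point from camera to world coordinates). Camera axes: x right, y down, z forward; pixel columns grow to the right and rows downward; lengths in m; the calibration is good to about 2 mm. A picture is of the moment at which its call begins: read the wrist's pose just before it. calibration takes no time and is no camera call; for the wrist camera it gives the pose at the moment of the call.
- env.close_job(): hands the job in, once; it reports no verdict.
The state is a dict: "time_s": time; "q": joint angles; "qvel": joint speeds; "joint_efforts": joint torques, N m; "position": TCP position; "tool_rot": TCP orientation; "ft_force": force on the tool from outside, world axes, zero at the start; "wrist_torque": the same for the moment, N m; "grip_width": finger opening in m.
Only numpy, scipy, OpenCV 4.12 (cv2) and the standard library are available. Lean on these libraries where they do the work, as an engineer would, in place of code of your own. Each camera call takes 0.05 s, during which the arm holds its last target. There are 200 camera calls.

## Working session

There is one attempt and no reset: what is moved stays moved. The work goes in short steps, Python scripts to look and compute and a shell command to move; the robot and the scene stay as the last step left them, time stands still between calls to the robot, and variables do not carry over. Pictures are saved under pics/ and viewed, about 8 in all and at most 12, crops included, and the job is handed in when it is done.

```bash
mkdir -p pics; cat > h.py <<'E'
import numpy as np, cv2
from rig import sensors, cams, env
def grab(n):
    s=sensors.observe(); c=cams.calibration(n); im,d=cams.get_image(n)
    np.savez(f'/tmp/{n}.npz',im=im,d=d,E=np.array(c['extrinsics']),f=240/np.tan(np.radians(c['vertical_fov'])/2),cx=c['cx'],cy=c['cy'],R=np.array(s['tool_rot']),p=np.array(s['position']))
    return im,d
def load(n): return np.load(f'/tmp/{n}.npz')
def cloud(L):
    v,u=np.mgrid[:480,:640]; d=L['d']
    P=np.stack([(u-L['cx'])/L['f']*d,(v-L['cy'])/L['f']*d,d],-1)
    return P@L['E'][:3,:3].T+L['E'][:3,3]
def plane(L,u,v,z):
    r=L['E'][:3,:3]@np.array([(u-L['cx'])/L['f'],(v-L['cy'])/L['f'],1]); o=L['E'][:3,3]
    return o+r*(z-o[2])/r[2]
E
python3 - <<'E'
from h import *
for n in('scene','top'):
    im,d=grab(n); cv2.imwrite(f'pics/{n}0.png',im)
    L=load(n); print(n,L['E'].round(3),L['f'],(d==0).mean())
s=sensors.observe(); print(s)
E
```

```text
scene [[-0.567  0.581 -0.584  1.024]
 [ 0.824  0.409 -0.392  0.348]
 [ 0.011 -0.703 -0.711  0.713]
 [ 0.     0.     0.     1.   ]] 548.5191455855309 0.0042545572916666665
top [[ 0.016 -0.991  0.131  0.345]
 [-1.    -0.016 -0.     0.009]
 [ 0.002 -0.131 -0.991  1.035]
 [ 0.     0.     0.     1.   ]] 542.6730609143752 0.003916015625
{'time_s': 0.1, 'q': array([ 6.11759808e+01,  2.18373316e+01,  7.43809278e+01,  7.36685825e-05,
        8.38592679e+01, -1.23342305e+01]), 'qvel': array([-0.01114405, -0.00334215, -0.08431151, -0.10814318,  0.02150344,
        0.05029427]), 'joint_efforts': array([ 4.53194312e-03, -4.49212539e+01, -2.31657833e+01, -1.29766131e-04,
        3.55326054e-03,  1.80907637e-05]), 'position': array([0.15596488, 0.52713301, 0.23076859]), 'tool_rot': array([[-6.53481342e-04,  2.83844158e-01,  9.58870203e-01],
       [-1.18484710e-03,  9.58869515e-01, -2.83844762e-01],
       [-9.99999085e-01, -1.32160183e-03, -2.90291410e-04]]), 'ft_force': array([ 0.08394921, -0.61939456,  0.07394949]), 'wrist_torque': array([-0.01434507, -0.02419046, -0.02402304]), 'grip_width': 0.08528388023657996}
```

View pics/top0.png

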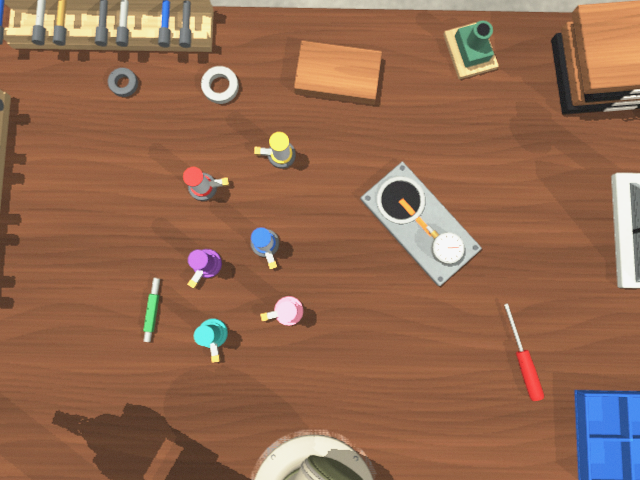

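View pics/scene0.png

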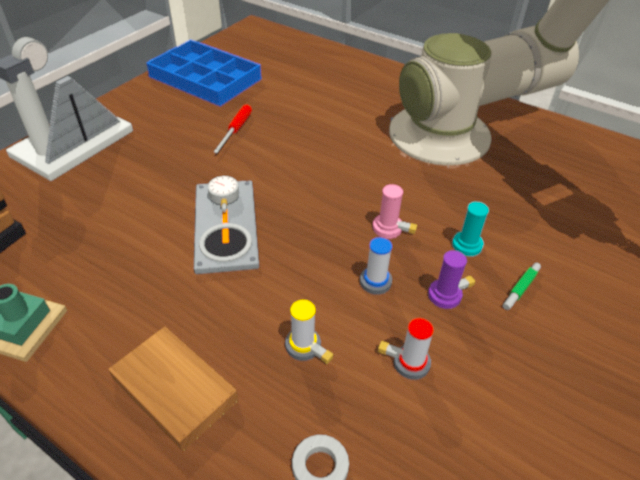

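Top view: the blue head has its cap at (264,240) and cutter tip at about (271,267). Candidates that could be confused with it: purple (205,260), turquoise (211,333), pink (289,311), red (195,180) and yellow (280,148). The only head with a blue cap and grey body is at (264,240). The stand's recess is at (401,200) and the gauge at (448,248).

```bash
python3 - <<'E'
from h import *
L=load('top'); im=L['im']; W=cloud(L)
hsv=cv2.cvtColor(im,cv2.COLOR_BGR2HSV)
def cap(n,box,hl,hh,zl,zh,s=100,v=0):
    m=np.zeros((480,640),bool); a,b,c,d=box; m[b:d,a:c]=1
    m&=(hsv[...,0]>=hl)&(hsv[...,0]<=hh)&(hsv[...,1]>s)&(hsv[...,2]>v)&(W[...,2]>zl)&(W[...,2]<zh)
    p=W[m]; print(n,m.sum(),p.mean(0).round(4) if len(p) else '',((p.max(0)+p.min(0))/2).round(4) if len(p) else ''); return p
cap('bluecap',(240,215,300,280),95,130,.084,.1)
cap('purple',(180,240,230,290),120,165,.084,.1)
cap('pink',(260,290,310,330),140,179,.084,.1,40)
cap('yellow',(250,125,300,170),20,35,.084,.1)
cap('red',(175,160,230,205),0,8,.084,.1)
cap('turq',(190,310,235,365),80,95,.084,.1)
p=cap('bluebrass',(240,245,300,280),15,32,.005,.035,90,110)
print('tip px plane',plane(L,271,267,.02).round(4))
p=cap('orange',(395,190,455,250),8,18,.012,.04,150,150)
c=p.mean(0); u,s,vt=np.linalg.svd(p[:,:2]-c[:2],full_matrices=False); print('line dir',vt[0],np.degrees(np.arctan2(vt[0,1],vt[0,0])))
print('recess px plane',plane(L,401,200,.021),'gauge',plane(L,448,248,.045))
# dark recess
m=np.zeros((480,640),np.uint8); m[165:235,365:435]=(im[165:235,365:435].max(-1)<60)
k,l,st,ce=cv2.connectedComponentsWithStats(m); print([(st[i],ce[i]) for i in range(1,k) if st[i][4]>300])
# plate corners
mm=np.zeros((480,640),bool); mm[150:300,350:490]=1; mm&=(W[...,2]>.010)&(W[...,2]<.024)
q=W[mm][:,:2].astype(np.float32); print('rect',cv2.minAreaRect(q))
a=cv2.resize(im[205:285,225:305],None,fx=5,fy=5,interpolation=cv2.INTER_CUBIC)
b=cv2.resize(im[160:290,355:485],(400,400),interpolation=cv2.INTER_CUBIC)
cv2.imwrite('pics/crop1.png',np.hstack([a,b]))
E
```

```text
bluecap 296 [0.4633 0.1003 0.0905] [0.4635 0.1002 0.0908]
purple 314 [0.4222 0.2087 0.0907] [0.4223 0.2088 0.0898]
pink 16 [0.334  0.0386 0.0908] [0.336  0.0405 0.0903]
yellow 286 [0.6371 0.0726 0.0907] [0.6375 0.0726 0.0909]
red 289 [0.5703 0.224  0.0908] [0.5703 0.2241 0.091 ]
turq 328 [0.2922 0.1925 0.0908] [0.292  0.1932 0.0899]
bluebrass 45 [0.4199 0.0836 0.0202] [0.4207 0.0837 0.0211]
tip px plane [0.4162 0.0865 0.02  ]
orange 92 [ 0.5183 -0.1837  0.0164] [ 0.5171 -0.1822  0.0223]
line dir [-0.77442788 -0.63266219] -140.75319137205258
recess px plane [ 0.54746927 -0.15727716  0.021     ] gauge [ 0.45449142 -0.23910551  0.045     ]
[(array([388, 182,  31,  29, 432], dtype=int32), array([404.27083333, 194.31944444]))]
rect ((0.5055603981018066, -0.19584254920482635), (0.2252454161643982, 0.11093159019947052), 42.02581787109375)
```

View pics/crop1.png

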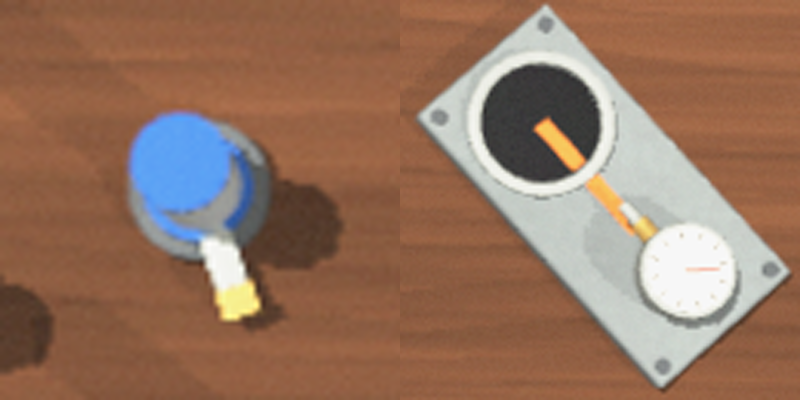

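The crops confirm the choice: a blue cap and collar on a grey body, with the brass tip at crop (239,301). The recess centre is at about (0.547,-0.157) and the line points at about -138°. The plate measures 225 x 111 mm and the caps sit at z 0.091, both as they should be. I'm moving over the blue head now.

```bash
python3 -m crank '{"hand":[0,0,0,0,0],"translation":[[0,-0.03,0.038],[0,-0.059,0.076],[0,-0.089,0.114],[0,-0.118,0.152],[0,-0.147,0.19]],"dr":[[0,0,0],[0,0,0],[0,0,0],[0,0,0],[0,0,0]]}' && python3 -m crank '{"hand":[0,0,0,0,0],"translation":[[0,-0.03,0.038],[0,-0.059,0.076],[0,-0.089,0.114],[0,-0.118,0.152],[0,-0.147,0.19]],"dr":[[0,0,0],[0,0,0],[0,0,0],[0,0,0],[0,0,0]]}' && python3 - <<'E'
from h import *
im,d=grab('wrist'); L=load('wrist'); cv2.imwrite('pics/w1.png',im); print(L['p'],L['R'].round(3)); print(L['E'].round(3))
W=cloud(L); hsv=cv2.cvtColor(im,cv2.COLOR_BGR2HSV)
m=(hsv[...,0]>95)&(hsv[...,0]<130)&(hsv[...,1]>100)&(W[...,2]>.084)&(W[...,2]<.1)
v,u=np.nonzero(m); print('cap',m.sum(),W[m].mean(0),u.mean(),v.mean())
E
```

```text
time_s: 0.6
position: [0.2971, 0.3308, 0.2312]
tool_rot: [[-0.0, 0.284, 0.959], [-0.0, 0.959, -0.284], [-1.0, -0.0, -0.0]]
ft_force: [1.4, -0.3, -0.1]
grip_width: 0.0854
time_s: 1.1
position: [0.4377, 0.1357, 0.2312]
tool_rot: [[-0.0, 0.284, 0.959], [0.0, 0.959, -0.284], [-1.0, 0.0, -0.0]]
ft_force: [1.1, 1.6, 0.1]
grip_width: 0.0852
[0.43770501 0.13572074 0.23123891] [[-0.     0.284  0.959]
 [ 0.     0.959 -0.284]
 [-1.     0.    -0.   ]]
[[ 0.284  0.911  0.297  0.362]
 [ 0.959 -0.27  -0.088  0.158]
 [ 0.     0.31  -0.951  0.374]
 [ 0.     0.     0.     1.   ]]
cap 1089 [0.46307074 0.10081994 0.09110783] 289.60055096418733 262.40679522497703
```

View pics/w1.png

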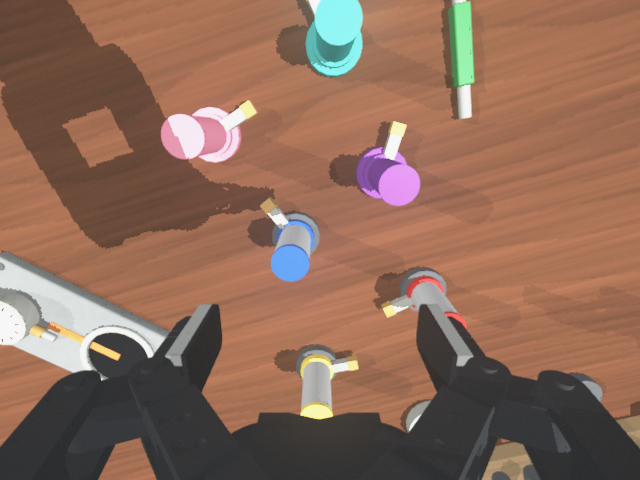

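The wrist view shows the blue head with its cap at (290,262), foot at (296,235) and cutter tip at about (266,203). Its axis agrees with the top camera to within 1 mm.

```bash
python3 - <<'E'
from h import *
L=load('wrist'); c=np.array([.4632,.1006])
hsv=cv2.cvtColor(L['im'],cv2.COLOR_BGR2HSV)[190:225,250:285]; print('brass px')
W=cloud(L)
for u,v in((266,203),(268,207),(275,213)):
    t=plane(L,u,v,.02)[:2]-c; print(t,np.hypot(*t),np.degrees(np.arctan2(t[1],t[0])), W[v,u])
# cutter points by depth: z 14-26 mm, 31-50 mm from the axis
for n in('wrist','top'):
    W=cloud(load(n)); q=W[...,:2]-c; r=np.hypot(q[...,0],q[...,1])
    m=(W[...,2]>.013)&(W[...,2]<.027)&(r>.031)&(r<.055); s=q[m].mean(0); print(n,m.sum(),s,np.degrees(np.arctan2(s[1],s[0])))
s=load('wrist'); d=s['R'].T@(np.array([*c,.034])-s['p']); print('move',d)
E
```

```text
brass px
[-0.04601152 -0.01713736] 0.04909937840305133 -159.5717523544109 [0.41714196 0.08352503 0.02029602]
[-0.04133404 -0.01652832] 0.04451615368327398 -158.20492298768372 [0.42180516 0.0841463  0.02035693]
[-0.03303859 -0.01151572] 0.034987998469075646 -160.7838182712056 [0.43004115 0.08920524 0.02062063]
wrist 266 [-0.03945213 -0.01426525] -160.12082537087417
top 82 [-0.03910986 -0.01528162] -158.6576293325236
move [ 0.19722864 -0.0264315   0.03448023]
```

```bash
python3 -m crank '{"hand":[0,0,0,0,0],"translation":[[0,-0.0265,0.0345],[0.04,-0.0265,0.0345],[0.08,-0.0265,0.0345],[0.11,-0.0265,0.0345],[0.11,-0.0265,0.0345]],"dr":[[0,0,0],[0,0,0],[0,0,0],[0,0,0],[0,0,0]]}' && python3 -m crank '{"hand":[0,0,0,0,0],"translation":[[0.03,0,0],[0.06,0,0],[0.08,0,0],[0.087,0,0],[0.087,0,0]],"dr":[[0,0,0],[0,0,0],[0,0,0],[0,0,0],[0,0,0]]}' && python3 -m crank '{"hand":[60,110,160,200,255],"translation":[[0,0,0],[0,0,0],[0,0,0],[0,0,0],[0,0,0]],"dr":[[0,0,0],[0,0,0],[0,0,0],[0,0,0],[0,0,0]]}' 40 && python3 -m crank '{"hand":[255,255,255,255,255],"translation":[[0,0,0],[0,0,0],[0,0,0],[0,0,0],[0,0,0]],"dr":[[0,0,0],[0,0,0],[0,0,0],[0,0,0],[0,0,0]]}' 40
```

```text
time_s: 1.65
position: [0.4605, 0.1024, 0.1182]
tool_rot: [[-0.008, 0.284, 0.959], [0.0, 0.959, -0.284], [-1.0, -0.002, -0.008]]
ft_force: [0.9, -0.4, 1.0]
grip_width: 0.0855
time_s: 2.15
position: [0.463, 0.1025, 0.0349]
tool_rot: [[0.0, 0.284, 0.959], [0.0, 0.959, -0.284], [-1.0, 0.0, 0.0]]
ft_force: [0.5, 0.0, 0.3]
grip_width: 0.0852
time_s: 2.65
position: [0.4629, 0.1024, 0.0351]
tool_rot: [[0.001, 0.284, 0.959], [0.0, 0.959, -0.284], [-1.0, 0.0, 0.001]]
ft_force: [-1.6, -0.2, 5.9]
grip_width: 0.0331
time_s: 3.15
position: [0.4629, 0.1024, 0.0351]
tool_rot: [[0.001, 0.284, 0.959], [0.0, 0.959, -0.284], [-1.0, 0.0, 0.001]]
ft_force: [-2.2, -0.3, 6.6]
grip_width: 0.0329
```

Gripped at 33 mm. Now I'll lift 80 mm while turning 0.372 rad (about -x of the tool).

```bash
python3 -m crank '{"hand":[255,255,255,255,255],"translation":[[-0.01,0,0],[-0.03,0,0],[-0.055,0,0],[-0.075,0,0],[-0.08,0,0]],"dr":[[0,0,0],[0,0,0],[-0.12,0,0],[-0.25,0,0],[-0.372,0,0]]}' && python3 -m crank '{"hand":[255,255],"translation":[[0,0,0],[0,0,0]],"dr":[[0,0,0],[0,0,0]]}' && python3 - <<'E'
from h import *
s=sensors.observe(); R=np.array(s['tool_rot']); print(R.T@(np.array([.547,-.157,s['position'][2]])-s['position']), s['ft_force'],s['q'])
E
```

```text
time_s: 3.65
position: [0.4632, 0.1024, 0.1168]
tool_rot: [[0.003, -0.089, 0.996], [-0.0, 0.996, 0.089], [-1.0, -0.0, 0.003]]
ft_force: [-0.5, -0.6, -4.0]
grip_width: 0.0329
time_s: 3.85
position: [0.4622, 0.1024, 0.1142]
tool_rot: [[-0.001, -0.081, 0.997], [0.0, 0.997, 0.081], [-1.0, 0.0, -0.001]]
ft_force: [-0.2, -0.4, -2.8]
grip_width: 0.0333
[-6.15646313e-05 -2.65412214e-01  6.35460495e-02] [-0.21050533 -0.39230806 -2.81088214] [-1.87818152e+00  2.17461819e+01  9.66122883e+01 -1.11924618e-03
  6.16820616e+01 -9.65172664e+01]
```

```bash
python3 -m crank '{"hand":[255,255,255,255,255],"translation":[[0,-0.02,0.005],[0,-0.055,0.013],[0,-0.095,0.023],[0,-0.135,0.032],[0,-0.175,0.042]],"dr":[[0,0,0],[0,0,0],[0,0,0],[0,0,0],[0,0,0]]}' && python3 -m crank '{"hand":[255,255,255,255,255],"translation":[[0,-0.04,0.01],[0,-0.07,0.0165],[0,-0.086,0.0205],[0,-0.09,0.0215],[0,-0.09,0.0215]],"dr":[[0,0,0],[0,0,0],[0,0,0],[0,0,0],[0,0,0]]}' && python3 - <<'E'
from h import *
im,d=grab('wrist'); cv2.imwrite('pics/w2.png',im)
grab('top'); b=load('top')['im']; cv2.imwrite('pics/t2.png',b)
E
```

```text
time_s: 4.35
position: [0.519, -0.0699, 0.1136]
tool_rot: [[-0.002, -0.081, 0.997], [0.001, 0.997, 0.081], [-1.0, 0.001, -0.002]]
ft_force: [1.5, 0.1, -2.6]
grip_width: 0.0332
time_s: 4.85
position: [0.5478, -0.1557, 0.1138]
tool_rot: [[-0.001, -0.083, 0.997], [0.001, 0.997, 0.083], [-1.0, 0.001, -0.001]]
ft_force: [0.8, 0.8, -3.4]
grip_width: 0.0332
```

View pics/w2.png

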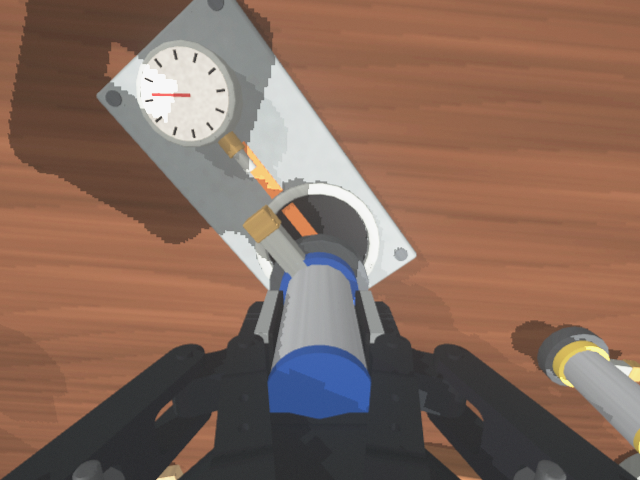

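The wrist view shows the blue head held over the recess, with the brass tip at (262,220), the orange line at (302,220) and the plunger at about (240,150). Next I'll measure the cutter and line directions, and the recess centre.

```bash
python3 - <<'E'
from h import *
L=load('wrist'); W=cloud(L); p=L['p'][:2]; hsv=cv2.cvtColor(L['im'],cv2.COLOR_BGR2HSV)
ang=lambda t:np.degrees(np.arctan2(t[1],t[0]))
Z=W[...,2]; q=W[...,:2]-p; r=np.hypot(q[...,0],q[...,1])
vv,uu=np.mgrid[:480,:640]
m=(Z>.090)&(Z<.104)&(r>.03)&(r<.056)&(vv<290)&(uu<330)&(uu>235); s=q[m].mean(0); print('cutter',m.sum(),s,ang(s),Z[m].mean(),r[m].max())
# gauge disc top
m=(Z>.040)&(Z<.050)&(vv<160)&(uu<250)&(hsv[...,1]<60); P=W[m]; g,rad=cv2.minEnclosingCircle(P[:,:2].astype(np.float32)); print('gauge',g,rad)
# rim top
m=(Z>.0185)&(Z<.025)&(vv>175)&(uu>250)&(uu<400)&(hsv[...,2]>150)&(hsv[...,1]<40); P=W[m][:,:2]
A=np.c_[2*P,np.ones(len(P))]; x=np.linalg.lstsq(A,(P**2).sum(1),rcond=None)[0]; print('rim',m.sum(),x[:2],np.sqrt(x[2]+x[0]**2+x[1]**2))
# stand plate by depth
m=(Z>.012)&(Z<.0185)&(vv<300); print('plate',cv2.minAreaRect(W[m][:,:2].astype(np.float32)))
m=(hsv[...,0]>5)&(hsv[...,0]<20)&(hsv[...,1]>150)&(hsv[...,2]>150)&(Z>.01)&(Z<.02)&(vv>150)&(vv<240)&(uu>240)&(uu<325);P=W[m][:,:2]
d=np.linalg.svd(P-P.mean(0),full_matrices=False)[2][0]; print('line',m.sum(),P.mean(0),ang(-d*np.sign(d[0])))
g=np.array(g); 
print('rim->gauge',ang(g-x[:2]),np.hypot(*(g-x[:2])), 'tcp',p)
T=cloud(load('top'))
E
```

```text
cutter 1350 [-0.03057128 -0.02788148] -137.63470290723276 0.09846699418861228 0.05169620497759537
gauge (0.4562999904155731, -0.24073809385299683) 0.029179001227021217
rim 2146 [ 0.54884757 -0.15746479] 0.0418668243582407
plate ((0.5063170194625854, -0.1957065463066101), (0.2242313176393509, 0.1094929501414299), 41.961788177490234)
line 576 [ 0.52817915 -0.17673084] -134.3994692325317
rim->gauge -138.0194633578026 0.12449698306404854 tcp [ 0.54776019 -0.15568785]
```

The cutter points at -137.6° and the line at -138.0°. The rim centre is within 2 mm of the TCP, so I'm lowering: 62.7 mm to contact, slowly at the end.

```bash
python3 -m crank '{"hand":[255,255,255,255,255],"translation":[[0.015,-0.001,0.001],[0.03,-0.0015,0.001],[0.043,-0.0015,0.001],[0.051,-0.0015,0.001],[0.055,-0.0015,0.001]],"dr":[[0,0,0],[0,0,0],[0,0,0],[0,0,0],[0,0,0]]}' && python3 -m crank '{"hand":[255,255,255,255,255],"translation":[[0.002,0,0],[0.004,0,0],[0.0055,0,0],[0.0065,0,0],[0.0065,0,0]],"dr":[[0,0,0],[0,0,0],[0,0,0],[0,0,0],[0,0,0]]}'
```

```text
time_s: 5.45
position: [0.549, -0.1567, 0.0589]
tool_rot: [[-0.001, -0.085, 0.996], [0.001, 0.996, 0.085], [-1.0, 0.001, -0.001]]
ft_force: [0.1, -0.1, -3.3]
grip_width: 0.0331
time_s: 5.95
position: [0.5493, -0.1578, 0.0529]
tool_rot: [[0.0, -0.084, 0.996], [-0.0, 0.996, 0.084], [-1.0, -0.0, 0.0]]
ft_force: [0.3, -0.0, -2.7]
grip_width: 0.0336
```

```bash
python3 -m crank '{"hand":[255,255,255,255,255],"translation":[[0.0005,0,0],[0.001,0,0],[0.0015,0,0],[0.002,0,0],[0.002,0,0]],"dr":[[0,0,0],[0,0,0],[0,0,0],[0,0,0],[0,0,0]]}'
```

```text
time_s: 6.45
position: [0.5493, -0.1578, 0.0511]
tool_rot: [[0.0, -0.084, 0.996], [-0.0, 0.996, 0.084], [-1.0, -0.0, 0.0]]
ft_force: [0.0, -0.3, 0.4]
grip_width: 0.0333
```

Contact: the weight has come off the wrist (-2.7 N to +0.4 N). I'll open slowly and look before retreating.

```bash
python3 -m crank '{"hand":[150,140,125,100,70],"translation":[[0,0,0],[0,0,0],[0,0,0],[0,0,0],[0,0,0]],"dr":[[0,0,0],[0,0,0],[0,0,0],[0,0,0],[0,0,0]]}' && python3 -m crank '{"hand":[30,0,0,0,0],"translation":[[0,0,0],[0,0,0],[0,0,0],[0,0,0],[0,0,0]],"dr":[[0,0,0],[0,0,0],[0,0,0],[0,0,0],[0,0,0]]}' && python3 - <<'E'
from h import *
im,d=grab('wrist'); cv2.imwrite('pics/w3.png',im)
E
```

```text
time_s: 6.95
position: [0.5493, -0.1577, 0.0508]
tool_rot: [[0.0, -0.084, 0.996], [-0.0, 0.996, 0.084], [-1.0, -0.0, 0.0]]
ft_force: [0.2, 0.6, -0.8]
grip_width: 0.0617
time_s: 7.45
position: [0.5493, -0.1578, 0.0508]
tool_rot: [[-0.0, -0.084, 0.996], [0.0, 0.996, 0.084], [-1.0, 0.0, -0.0]]
ft_force: [0.3, -0.8, 0.4]
grip_width: 0.0854
```

View pics/w3.png

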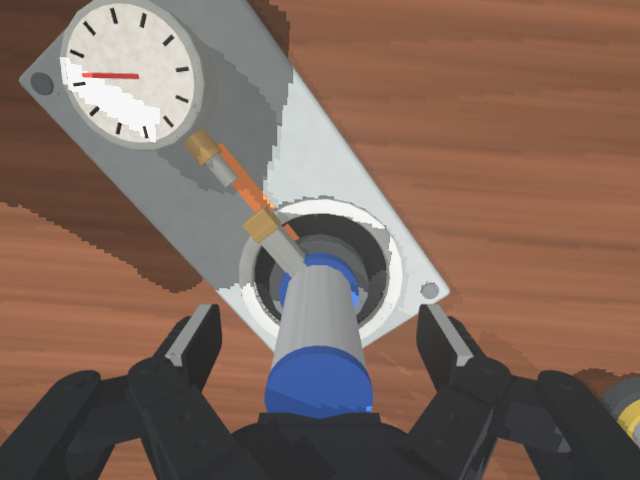

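The head stands in the recess, with the brass tip (265,222) in line with the plunger (230,180) and the fingers clear on both sides. I'm retreating straight up, then moving aside and checking.

```bash
python3 -m crank '{"hand":[0,0,0,0,0],"translation":[[-0.02,0,0],[-0.055,0,0],[-0.095,0,0],[-0.135,0,0],[-0.17,0,0]],"dr":[[0,0,0],[0,0,0],[0,0,0],[0,0,0],[0,0,0]]}' && python3 -m crank '{"hand":[0,0,0,0,0],"translation":[[0,0.02,-0.02],[0,0.05,-0.04],[0,0.09,-0.06],[0,0.12,-0.07],[0,0.12,-0.07]],"dr":[[0,0,0],[0,0,0],[0,0,0],[0,0,0],[0,0,0]]}' && python3 - <<'E'
from h import *
ang=lambda t:np.degrees(np.arctan2(t[1],t[0]))
rec=np.array([.5483,-.1573])
out=[]
for n in('top','wrist','scene'):
    im,d=grab(n); L=load(n); W=cloud(L); Z=W[...,2]; hsv=cv2.cvtColor(im,cv2.COLOR_BGR2HSV)
    near=np.hypot(W[...,0]-rec[0],W[...,1]-rec[1])<.05
    m=near&(Z>.095)&(Z<.12)&(hsv[...,0]>95)&(hsv[...,0]<130)&(hsv[...,1]>100)
    t=m&(Z>.102); print(n,m.sum())
    if t.sum()<20: continue
    c=W[t].mean(0); q=W[...,:2]-c[:2]; r=np.hypot(q[...,0],q[...,1])
    k=(Z>.029)&(Z<.043)&(r>.031)&(r<.053); s=q[k].mean(0); e=c[:2]-rec; a=np.radians(-138); 
    print(' cap',c.round(4),'offset',e.round(4),'cutter',k.sum(),ang(s).round(1))
    for nm,h0,h1,xy in(('yellow',20,35,(.6371,.0726)),('red',0,8,(.5703,.224))):
        b=(np.hypot(W[...,0]-xy[0],W[...,1]-xy[1])<.06)&(Z>.084)&(Z<.1)&(hsv[...,0]>=h0)&(hsv[...,0]<=h1)&(hsv[...,1]>100); print(' ',nm,b.sum(),W[b].mean(0).round(4) if b.any() else '')
    cv2.imwrite(f'pics/{n}9.png',im)
E
```

```text
time_s: 8.0
position: [0.5492, -0.1577, 0.223]
tool_rot: [[0.001, -0.084, 0.996], [-0.001, 0.996, 0.084], [-1.0, -0.001, 0.001]]
ft_force: [0.5, 0.1, 0.5]
grip_width: 0.0856
time_s: 8.5
position: [0.4677, -0.0413, 0.2213]
tool_rot: [[-0.0, -0.087, 0.996], [0.001, 0.996, 0.087], [-1.0, 0.001, -0.0]]
ft_force: [0.2, 0.5, -0.6]
grip_width: 0.0855
top 0
wrist 881
 cap [ 0.5465 -0.1599  0.1069] offset [-0.0018 -0.0026] cutter 262 -138.2
  yellow 115 [0.6278 0.0671 0.0899]
  red 981 [0.5697 0.2228 0.091 ]
scene 256
 cap [ 0.551  -0.1574  0.108 ] offset [ 0.0027 -0.0001] cutter 0 nan
  yellow 419 [0.6382 0.0731 0.0916]
  red 448 [0.5711 0.2241 0.0915]<stdin>:12: RuntimeWarning: Mean of empty slice.
  ret = um.true_divide(
```

View pics/scene9.png

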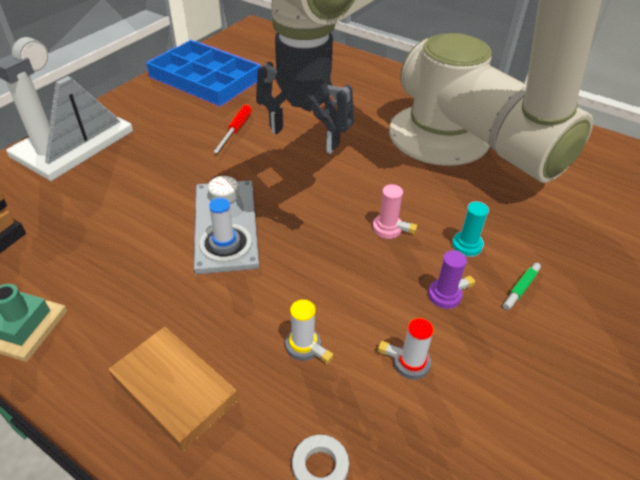

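The scene view shows the blue head upright in the recess at (222,235), the gripper clear of it, and the red and yellow heads unmoved. I'm handing in.

```bash
python3 -c "
from rig import env; print(env.close_job())"
```

```text
the job is handed in; nothing more can be done
None
```

The blue head now stands upright in the recess of the presetting stand with its cutter pointing at the plunger, and I handed the job in at about 8.7 s. I gripped it by the body, turned it about 21° on the way, lowered it until its weight came off the wrist, and opened the fingers slowly. The handover gives no verdict, so what follows is my own measurement.

- **Position:** the cap is within 3 mm of the recess centre.
- **Height:** the cap top is 107–108 mm up, where about 106 mm is expected.
- **Direction:** the cutter points at -138.2° and the orange line at about -138.0°. That line value comes from the rim and gauge centres. A direct fit to the visible, partly shaded part of the line gave -134.4°, but even that is well inside the 15° limit.
- **Bystanders:** the scene camera puts the red and yellow heads within 2 mm of their starts. The last wrist picture put yellow about 11 mm off, but only from 115 cap pixels, so I trusted the scene camera.
- **Gaps in the last checks:** the top camera found no blue cap at the recess in its last picture. I took the arm to be blocking its view and did not look at that picture. The scene camera could not see the cutter, so the final direction rests on the wrist camera alone.

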